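Open the counterweighted hood and bring the slide to the loading end

TASK

The part on the roughness station is to be changed: push the clear counterweighted hood smoothly up by its blue front lip, past its balance point, until it stays fully up by itself; then push the red knob of the slide to the left until the carriage is at its left end stop. Use only the fingers, from outside and without gripping the lip or the knob, and leave the loose things on the plate and the bench where they are.

Things in the scene. Friction and masses are not known exactly. Their poses are not given: they have to be found in the camera images.
- station: roughness station, fixed: dark granite plate 260 (x) x 400 (y) mm, top 50 mm above the bench, with clear hood, cross slide and white stylus drive (at station x 67 to 117, y -133 to -63 mm; top 112 mm above the bench). Origin: centre of its underside, bench height. x points away from the robot, y left, z up; yaw within 0.25 rad. With the hood up, all of the hood is behind station x 140 mm.
- hood (a joint): clear hood (290 wide, 200 mm deep) on a shaft along the station's y at its rear. 0 closed, 1.75 rad fully up on its stop. Steel counterweights behind the shaft: balances near 0.9 rad; below that it sinks shut, above it swings on to the stop by itself and stays. Damped hinge (0.8 N m s/rad): moves under 1 rad/s when let go. Lifting at the lip takes about 2.5 N, plus 3 N per rad/s.
- lip (a point): centre of the blue lift lip, a strip 35 (x) x 290 (y) x 4 mm (z) along the hood's front top edge, sticking out in front. Axes turn with the hood; closed, as the station's. Free front edge 17.5 mm to -x, underside 2 mm to -z. The hood's front wall hangs from its back edge (17.5 mm to +x), 110 mm down. Closed, the underside is 163 mm above the bench, the hood's top 167 mm; below the lip only low bystanders.
- hood_hinge (a point): point on the hood's shaft, middle of its width, 95 mm above the bench. With the hood closed the lip's centre lies 227.5 mm in front of it (towards the robot, station -x) and 70 mm above it, at the same station y.
- carriage (a joint): carriage of the cross slide under the hood: steel plate 78 (x) x 80 (y) x 12 mm, top 82 mm above the bench, with a clamped part on its rear half (top 100 mm above the bench). Slides along the station's y: 0 = right end, 0.07 m = left end stop, the loading end. Stays where it is left; pushing takes 2 to 4 N.
- knob (a point): centre of the red ball (24 mm across) on a steel post (14 mm across) on the front half of the carriage: the push knob. 114 mm above the bench; ball top 126 mm; bare post from 82 to 102 mm. Axes as the station's. Around the post the carriage is flat: its front edge is 14 mm in front of the post's axis, its sides 40 mm off, the clamped part 32 mm behind.
- ring_gauge: loose steel ring gauge, 52 mm across, 18 mm high, bore 26 mm, lying on the granite left of centre in front of the hood. Bystander.
- specimen: loose roughness comparison specimen, a 30 x 50 x 14 mm wooden mount with a steel face, lying on the granite right of centre in front of the hood. Bystander.
- gauge_block: loose steel gauge block, 9 x 35 x 30 mm high, standing on the granite right of the hood. Bystander.
- cleaner: bottle, 60 mm across, 150 mm high, red cap, standing on the bench. Bystander.
- tray: shallow blue plastic tray, 120 x 160 x 30 mm, on the bench. Bystander.
- bush: brass stepped bush, 28 mm across, 36 mm high, standing in the tray. Bystander.
- driver: screwdriver, 170 mm long, lying on the bench; its x axis runs along it. Bystander.
- caliper: caliper, about 220 mm long, lying on the bench; its x axis runs along it. Bystander.

How it is judged:
On the way, in this order (a step that is already met when the one before it is completed fails the run):
1. the hood is fully up and stays there (value of joint hood above 1.62 rad and velocity of joint hood below 0.1 rad/s), for 0.2 s.
2. the carriage is at its left end stop, the hood still up (value of joint hood above 1.62 rad and value of joint carriage above 0.066 m), for 0.2 s.
At the end, for the whole second after the job is handed in: the hood rests up (more than 1.62 of its 1.75 rad) and the carriage is within 4 mm of its left end stop, both at rest (all of step 2 and velocity of joint hood between -0.05 and 0.05 rad/s and velocity of joint carriage between -0.01 and 0.01 m/s); the robot touches nothing.
It fails at once if the hood is flung up (faster than 2.5 rad/s) (velocity of joint hood above 2.5 rad/s).
It fails at once if the lip is taken between the fingers (x of the grasp point in the frame of lip between -0.018 and 0.018 m and y of the grasp point in the frame of lip between -0.145 and 0.145 m and z of the grasp point in the frame of lip between -0.004 and 0.004 m).
It fails at once if the knob or its post is taken between the fingers (x of the grasp point in the frame of knob between -0.006 and 0.006 m and y of the grasp point in the frame of knob between -0.006 and 0.006 m and z of the grasp point in the frame of knob between -0.03 and 0.03 m).
It fails at once if another part of the arm than the fingers pushes on the station (contact force between the arm and station above 3 N).
It fails at once if a loose thing is lifted or pushed away (more than 15 mm) (distance of any of ring_gauge, specimen, gauge_block, cleaner, tray, bush, driver, caliper from where it was at the start of the episode above 0.015 m).
It also fails if it takes over 61 s, if anything falls off the work surface, if the arm or the gripper's body presses on something with over 40 N, if the wrist force passes 120 N, or if a joint passes its speed limit or range.

ROBOT

A 7-joint arm with a two-finger parallel gripper is mounted at the origin on the work surface. World frame = base frame: x ahead of the robot, y to its left, z up, the work surface at z = 0. Lengths are in m, angles in rad, forces in N, time in s.
With the tool pointing down it reaches from about 0.35 to 0.9 m from the base axis. Payload 8.1 kg.
Tool frame: the origin (TCP) lies at the very end of the fingers, on their centre line; the grasp point (between the pads) lies behind it (env.tcp_to_grasp is the y of the grasp point in the tool frame, in m); y points along the fingers, x is the direction in which the jaws open and shut, and the axes are right-handed (so a half turn about y gives the same grasp; the last joint's range is limited). The gripper opens to 92 mm and grips with 3 to 60 N. Pads are 19 mm wide; open, the fingers measure 130 mm over their backs; the gripper's body (75 mm by 190 mm) begins 47 mm behind the grasp point.
Start: joints at [-1.277, 0.434, 0.025, 1.573, -0.012, 1.134, -0.075], TCP at [0.242, 0.576, 0.227] pointing down, gripper open.
Joint ranges: [-2.62, 2.62], [-0.44, 2.09], [-1.27, 1.32], [0.08, 2.57], [-1.32, 4.46], [0.12, 2], [-2.74, 2.74]. Speed limits (rad/s): [2.22, 2.22, 3.01, 3.01, 3.14, 3.14, 3.14].

INTERFACE

Orientations are given as a unit quaternion [w, x, y, z].
In Python, from rig import env gives the robot as it stands.
- The arm moves only by the shell command python3 -m handwheel 'ROWS' [FORCE]. ROWS is JSON, one flat list of numbers, 5 for each row, row after row: the closure in counts, from 0 (fully open) to 255 (shut), then the shift along the tool's x, y, z in cm, then the turn about the tool's y in degrees. In form: [jaw, tx, ty, tz, turn, jaw, tx, ty, tz, turn, ...]. A call has 1 to 12 rows; each row shifts and turns the commanded pose from where the row before left it, along the tool's axes as they then stand; what a row does not reach is not made up. A row lasts 1/10 s, in which the tool goes at most 50 mm and 8.59 degrees, less where a joint would pass 70% of its speed; a pose out of reach is approached as far as the arm can. A call with a gripper value outside its range is refused whole. The fingers move at their own pace and stop on an object; FORCE is the grip in N (left out, the last holds). Time passes only in rows, so rows that do not move let the fingers close. It gives the time, the measured TCP pose, the force and the opening at its end, in the units of the state.
- env.get_state(): the state, without advancing time (a new reading comes with each control period).
- env.read_camera(name): name is "scene" or "top" or "wrist"; returns the picture (400x640x3 uint8, blue, green, red); there is no depth.
- env.get_calibration(name): a dict with "mtx" (3x3 intrinsics, pixels), "world_from_camera" (4x4, takes a point from camera to world coordinates); the wrist camera has in their place "tool_from_camera" (4x4, takes a point from camera to tool coordinates, whose origin is the TCP and whose axes are the tool frame's). Camera axes: x right, y up, looking along -z (the intrinsics and any distortion apply to the point x, -y, -z); pixel columns grow to the right and rows downward; lengths in m; the calibration is good to about 2 mm. The wrist camera is an equidistant fisheye: a pixel r from the principal point sees the ray r / f radians off the axis. A picture is of the moment at which its call begins: read the wrist's pose just before it. get_calibration takes no time and is no camera call.
- env.finish_job(): hands the job in, once; it reports no verdict.
The state is a dict: "clock": time; "joints": joint angles; "qvel": joint speeds; "joint_efforts": joint torques, N m; "tcp_pos": TCP position; "ee_rot": TCP orientation; "ft_force": force on the tool from outside, world axes, zero at the start; "torque": the same for the moment, N m; "grip_width": finger opening in m.
Only numpy, scipy, OpenCV 4.12 (cv2) and the standard library are available. Lean on these libraries where they do the work, as an engineer would, in place of code of your own. Each camera call takes 0.05 s, during which the arm holds its last target. There are 200 camera calls.

## Working session

There is one attempt and no reset: what is moved stays moved. The work goes in short steps, Python scripts to look and compute and a shell command to move; the robot and the scene stay as the last step left them, time stands still between calls to the robot, and variables do not carry over. Pictures are saved under pics/ and viewed, about 8 in all and at most 12, crops included, and the job is handed in when it is done.

```bash
mkdir -p pics; ls; python3 - <<'E'
from rig import env
import cv2,numpy as np
s=env.get_state();print(s['clock'],s['tcp_pos'],s['ee_rot'],s['grip_width'],env.tcp_to_grasp)
for n in('scene','top'):
    cv2.imwrite(f'pics/{n}0.png',env.read_camera(n))
    c=env.get_calibration(n);print(n,{k:np.round(v,3).tolist() if hasattr(v,'__len__') else v for k,v in c.items()})
E
```

```text
pics
0.0 [0.24140617 0.57594773 0.22593889] [-0.5884004   0.58910193  0.39120136 -0.39205278] 0.09192974673248323 -0.0188
scene {'mtx': [[415.186, 0.0, 319.629], [0.0, 415.186, 193.799], [0.0, 0.0, 1.0]], 'world_from_camera': [[-0.503, -0.462, 0.731, 1.671], [0.864, -0.263, 0.429, 0.658], [-0.006, 0.847, 0.531, 0.925], [0.0, 0.0, 0.0, 1.0]]}
top {'mtx': [[391.677, 0.0, 324.493], [0.0, 391.677, 197.97], [0.0, 0.0, 1.0]], 'world_from_camera': [[0.029, 0.992, -0.126, 0.431], [-0.999, 0.031, 0.018, 0.019], [0.021, 0.126, 0.992, 1.309], [0.0, 0.0, 0.0, 1.0]]}
```

View pics/scene0.png

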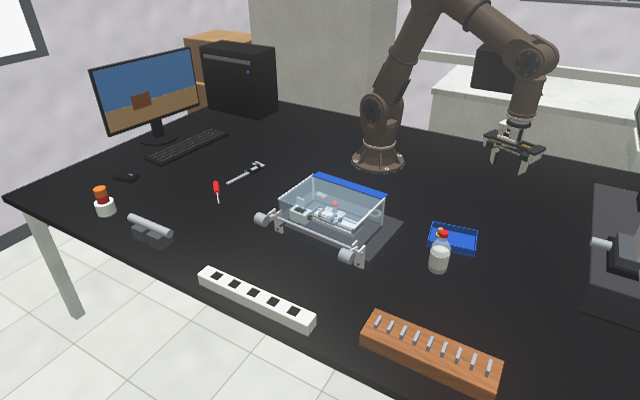

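View pics/top0.png

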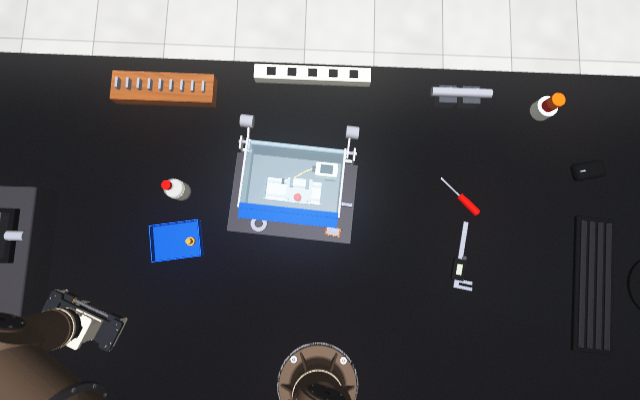

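The top view shows the station with its blue lip running from about (238,211) to (338,219) and the red knob at about (297,197). The ring gauge is at (258,224) and the specimen at (332,231). Next I'll convert these pixels to positions.

```bash
cat > h.py <<'E'
from rig import env
import cv2,numpy as np
from scipy.spatial.transform import Rotation as R
def ray(n,px,z):
    c=env.get_calibration(n);M=np.array(c['world_from_camera']);K=np.array(c['mtx'])
    d=np.linalg.inv(K)@[px[0],px[1],1];d=M[:3,:3]@(d*[1,-1,-1]);o=M[:3,3]
    return o+d*(z-o[2])/d[2]
def proj(n,p):
    c=env.get_calibration(n);M=np.array(c['world_from_camera']);K=np.array(c['mtx'])
    q=M[:3,:3].T@(np.array(p)-M[:3,3]);q=K@(q*[1,-1,-1]);return q[:2]/q[2]
def rot():
    q=env.get_state()['ee_rot'];return R.from_quat([q[1],q[2],q[3],q[0]])
E
python3 - <<'E'
from h import *
im=cv2.imread('pics/top0.png');h=cv2.cvtColor(im,cv2.COLOR_BGR2HSV)
m=cv2.inRange(h,(100,150,90),(130,255,255));m[:, :215]=0;m[:,360:]=0
n,l,st,ce=cv2.connectedComponentsWithStats(m);i=1+np.argmax(st[1:,4])
r=cv2.minAreaRect(np.argwhere(l==i)[:,::-1].astype(np.float32));b=cv2.boxPoints(r)
print(st[i],r);P=[ray('top',p,.167) for p in b]
for p,q in zip(b,P):print(p,q)
c=np.mean(P,0);print('lip rect centre',c,[np.linalg.norm(P[k]-P[k-1]) for k in range(4)])
mr=(cv2.inRange(h,(0,90,90),(8,255,255))|cv2.inRange(h,(170,90,90),(180,255,255)));mr[:,:270]=0;mr[:,320:]=0
a=np.argwhere(mr)[:,::-1];a=a[(a[:,1]>170)&(a[:,1]<215)];k=a.mean(0);print('knob',k,len(a),ray('top',k,.114))
for nm,p,z in(('ring',(258.5,224),.068),('spec',(332,231),.064),('plFL',(228,231),.05),('plFR',(350,243),.05),('cleaner',(166,185),.15),('tray',(175,241),.03)):print(nm,ray('top',p,z))
print(rot().as_matrix().round(3))
cv2.imwrite('pics/t1.png',cv2.resize(im[100:260,210:380],None,fx=4.5,fy=3.7*4.5/3.7*.82,interpolation=cv2.INTER_CUBIC))
E
```

```text
[ 238  203  100   25 1483] ((287.5147705078125, 214.861572265625), (99.29007720947266, 15.047968864440918), 6.088528156280518)
[237.35173 217.07751] [0.51289307 0.25002837 0.167     ]
[238.9478  202.11444] [0.55679219 0.24785723 0.167     ]
[337.6778  212.64563] [ 0.53471342 -0.04160517  0.167     ]
[336.08173 227.6087 ] [ 0.49083343 -0.03801428  0.167     ]
lip rect centre [0.52380803 0.10456654 0.167     ] [np.float64(0.28888612830800287), np.float64(0.043952777504143975), np.float64(0.29030320256305586), np.float64(0.04402667156921096)]
knob [nan nan] 0 [nan nan nan]
ring [0.50010684 0.20241243 0.068     ]
spec [ 0.4850805 -0.0304284  0.064    ]
plFL [0.47591138 0.30091143 0.05      ]
plFR [ 0.44910197 -0.08958422  0.05      ]
cleaner [0.60308459 0.46977023 0.15      ]
tray [0.43952992 0.47330887 0.03      ]
[[ 0.387 -0.    -0.922]
 [ 0.922 -0.001  0.387]
 [-0.001 -1.    -0.   ]]<stdin>:10: RuntimeWarning: Mean of empty slice.
  ret = um.true_divide(
```

View pics/t1.png

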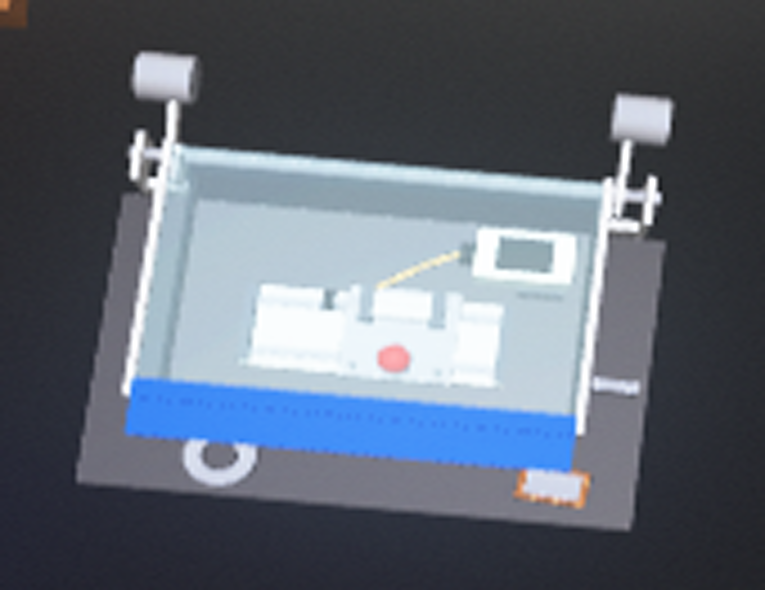

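```bash
python3 -m handwheel '[255,0,0,0,-6, 255,0,0,0,-6, 255,0,0,0,-6.4, 255,-3.74,0,-1.96,0, 255,-3.74,0,-1.96,0, 255,-3.74,0,-1.96,0, 255,-3.74,0,-1.96,0, 255,-3.74,0,-1.96,0, 255,-3.74,0,-1.96,0, 255,-3.74,0,-1.96,0, 255,-3.74,0,-1.96,0, 255,-3.74,0,-1.96,0]' 10
python3 -m handwheel '[255,-3.74,0,-1.96,0, 255,-3.74,0,-1.96,0, 255,-3.74,0,-1.96,0, 255,0,0,0,0, 255,0,0,0,0]'
python3 - <<'E'
from h import *
print(rot().as_matrix().round(3), env.get_state()['ft_force'])
print('knob',ray('top',(297.6,197),.114))
im=env.read_camera('wrist');cv2.imwrite('pics/w1.png',im)
c=env.get_calibration('wrist');print({k:np.round(v,3).tolist() if hasattr(v,'__len__') else v for k,v in c.items()})
E
```

```text
clock: 1.3
tcp_pos: [0.3922, 0.2257, 0.2266]
ee_rot: [0.519, -0.519, -0.481, 0.481]
ft_force: [0.9, -0.4, 0.1]
grip_width: 0.0021
clock: 1.8
tcp_pos: [0.4421, 0.1104, 0.2265]
ee_rot: [0.519, -0.519, -0.48, 0.48]
ft_force: [0.2, 0.1, 0.2]
grip_width: 0.0005
[[ 0.078 -0.001 -0.997]
 [ 0.997 -0.     0.078]
 [-0.    -1.     0.001]] [0.18335797 0.11129586 0.17558454]
knob [0.58398755 0.08000871 0.114     ]
{'mtx': [[309.707, 0.0, 321.904], [0.0, 309.707, 198.254], [0.0, 0.0, 1.0]], 'tool_from_camera': [[1.0, 0.0, 0.0, -0.0], [0.0, 0.265, -0.964, -0.159], [-0.0, 0.964, 0.265, 0.071], [0.0, 0.0, 0.0, 1.0]]}
```

View pics/w1.png

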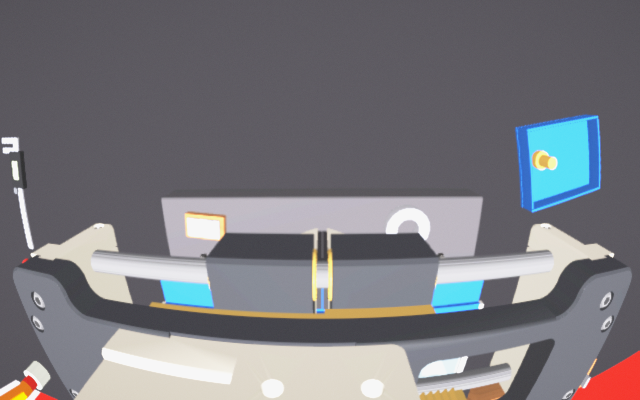

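The arm is at the standoff point and the plate and lip line up with the tool. Next I'll descend and approach the lip's front edge.

```bash
python3 -m handwheel '[255,0,2.8,0,0, 255,0,2.8,0,0, 255,0,2.7,0,0, 255,0,0,-1.3,0, 255,0,0,-1.3,0, 255,0,0,-1.2,0, 255,0,0,0,0, 255,0,0,0,0]'
python3 -m handwheel '[255,0,0,-0.3,0, 255,0,0,-0.3,0, 255,0,0,-0.3,0, 255,0,0,0,0]'
```

```text
clock: 2.65
tcp_pos: [0.4808, 0.1084, 0.1444]
ee_rot: [-0.519, 0.519, 0.481, -0.48]
ft_force: [-0.5, 0.5, -0.7]
grip_width: 0.0001
clock: 3.05
tcp_pos: [0.4894, 0.1076, 0.1438]
ee_rot: [-0.519, 0.519, 0.481, -0.481]
ft_force: [-1.0, 0.5, 0.9]
grip_width: 0.0003
```

```bash
python3 -m handwheel '[255,0,0,-0.2,0, 255,0,0,-0.2,0, 255,0,0,0,0]'
python3 -m handwheel '[255,0,0,-0.2,0, 255,0,0,-0.2,0, 255,0,0,0,0]'
```

```text
clock: 3.35
tcp_pos: [0.4897, 0.1075, 0.1431]
ee_rot: [0.52, -0.517, -0.479, 0.483]
ft_force: [-10.9, 0.8, 7.9]
grip_width: 0.0004
clock: 3.65
tcp_pos: [0.4897, 0.1075, 0.1426]
ee_rot: [0.521, -0.515, -0.477, 0.485]
ft_force: [-25.6, 1.1, 19.9]
grip_width: 0.0007
```

Contact is made at tcp x of about 0.490, and the finger sticks to the lip with high friction. I'll follow the arc from here so the friction carries the lip upward.

```bash
python3 - <<'E'
import numpy as np
t=np.r_[0,.01,.03,.06,.1+.04*np.arange(0,30)]
a=np.arctan2(.07,-.245)-t;x=25.48*np.cos(a);z=25.48*np.sin(a)
for i in range(1,len(t)):print(round(t[i],2),'ty',round(-(z[i]-z[i-1]),2),'tz',round(-(x[i]-x[i-1]),2))
E
python3 -m handwheel '[255,0,-0.3,0,0, 255,0,-0.3,-0.05,0, 255,0,-0.4,-0.1,0, 255,0,-0.5,-0.15,0, 255,0,0,0,0]'
```

```text
0.01 ty -0.24 tz -0.07
0.03 ty -0.49 tz -0.15
0.06 ty -0.72 tz -0.24
0.1 ty -0.95 tz -0.36
0.14 ty -0.94 tz -0.4
0.18 ty -0.92 tz -0.43
0.22 ty -0.9 tz -0.47
0.26 ty -0.89 tz -0.5
0.3 ty -0.86 tz -0.54
0.34 ty -0.84 tz -0.57
0.38 ty -0.82 tz -0.61
0.42 ty -0.79 tz -0.64
0.46 ty -0.77 tz -0.67
0.5 ty -0.74 tz -0.7
0.54 ty -0.71 tz -0.73
0.58 ty -0.68 tz -0.76
0.62 ty -0.65 tz -0.78
0.66 ty -0.62 tz -0.81
0.7 ty -0.59 tz -0.83
0.74 ty -0.55 tz -0.86
0.78 ty -0.52 tz -0.88
0.82 ty -0.48 tz -0.9
0.86 ty -0.45 tz -0.92
0.9 ty -0.41 tz -0.93
0.94 ty -0.37 tz -0.95
0.98 ty -0.33 tz -0.96
1.02 ty -0.29 tz -0.98
1.06 ty -0.25 tz -0.99
1.1 ty -0.21 tz -1.0
1.14 ty -0.17 tz -1.0
1.18 ty -0.13 tz -1.01
1.22 ty -0.09 tz -1.01
1.26 ty -0.05 tz -1.02
clock: 4.15
tcp_pos: [0.4943, 0.1071, 0.1574]
ee_rot: [0.521, -0.516, -0.478, 0.484]
ft_force: [-16.5, 2.9, 4.6]
grip_width: 0.0007
```

```bash
python3 -m handwheel '[255,0,-0.5,-0.15,0, 255,0,-0.75,-0.25,0, 255,0,-0.95,-0.35,0, 255,0,-0.95,-0.4,0, 255,0,-0.93,-0.43,0, 255,0,0,0,0]'
python3 - <<'E'
from h import *
a=env.read_camera('scene')[130:310,220:440];b=env.read_camera('top')[80:260,200:420]
cv2.imwrite('pics/c1.png',cv2.resize(np.hstack([a,b]),(792,324),interpolation=cv2.INTER_CUBIC))
E
```

```text
clock: 4.75
tcp_pos: [0.5137, 0.1057, 0.1998]
ee_rot: [0.52, -0.517, -0.48, 0.482]
ft_force: [-8.3, 0.3, 3.9]
grip_width: 0.0004
```

View pics/c1.png

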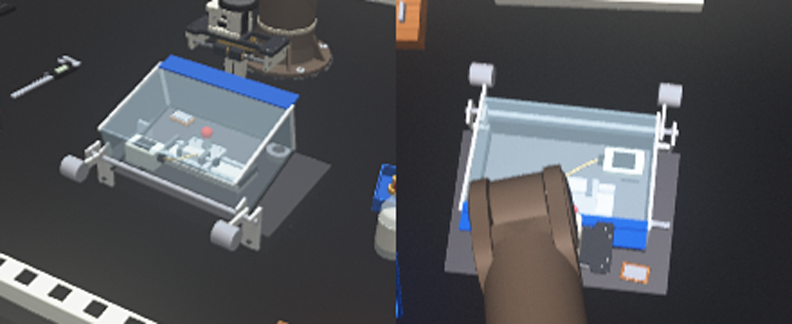

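The lip has followed the fingers up, so the hood is at about 0.23 rad. The fingers bear on the lip's front edge and nothing else has moved, so I'll carry on along the arc.

```bash
python3 -m handwheel '[255,0,-0.6,-0.45,0, 255,0,-0.87,-0.56,0, 255,0,-0.85,-0.59,0, 255,0,-0.82,-0.63,0, 255,0,-0.79,-0.66,0, 255,0,-0.77,-0.69,0, 255,0,-0.74,-0.72,0]'
python3 -m handwheel '[255,0,-0.71,-0.75,0, 255,0,-0.68,-0.78,0, 255,0,-0.65,-0.8,0, 255,0,-0.62,-0.83,0, 255,0,-0.59,-0.85,0]'
```

```text
clock: 5.55
tcp_pos: [0.5553, 0.1025, 0.254]
ee_rot: [0.52, -0.517, -0.479, 0.483]
ft_force: [-14.5, -0.6, 10.1]
grip_width: -0.0
clock: 6.05
tcp_pos: [0.5979, 0.0995, 0.2867]
ee_rot: [0.519, -0.518, -0.48, 0.481]
ft_force: [-3.5, 0.6, 2.2]
grip_width: 0.0005
```

```bash
python3 -m handwheel '[255,0,-0.55,-0.88,0, 255,0,-0.52,-0.9,0, 255,0,-0.48,-0.92,0, 255,0,-0.45,-0.94,0, 255,0,-0.41,-0.95,0, 255,0,-0.37,-0.97,0, 255,0,-0.33,-0.98,0]'
python3 -m handwheel '[255,0,-0.29,-1,0, 255,0,-0.25,-1,0, 255,0,-0.21,-1,0, 255,0,-0.17,-1,0, 255,0,0,0,0]'
python3 - <<'E'
from h import *
cv2.imwrite('pics/c2.png',cv2.resize(env.read_camera('scene')[70:310,200:520],(640,480)))
E
```

```text
clock: 6.75
tcp_pos: [0.6638, 0.0944, 0.3173]
ee_rot: [0.519, -0.518, -0.48, 0.481]
ft_force: [-1.1, 0.1, 0.1]
grip_width: 0.0004
clock: 7.25
tcp_pos: [0.7043, 0.091, 0.3261]
ee_rot: [-0.519, 0.519, 0.48, -0.481]
ft_force: [-0.6, 0.1, 0.0]
grip_width: 0.0007
```

View pics/c2.png

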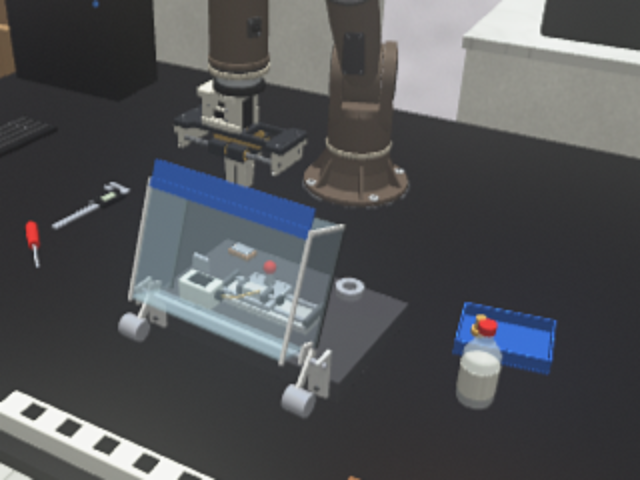

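The hood is past its balance point, at about 1.1 rad with almost no force left. I'll lift clear and let it swing on.

```bash
python3 -m handwheel '[255,0,-0.5,0.5,0, 255,0,-1,1,0, 255,0,-1,1,0, 255,0,0,1,0, 255,0,0,2,0, 255,0,0,2,0, 255,0,0,2,0, 255,0,0,2,0, 255,0,0,2,0, 255,0,0,2,0, 255,0,0,0,0, 255,0,0,0,0]'
python3 -m handwheel '[255,0,0,0,0, 255,0,0,0,0, 255,0,0,0,0, 255,0,0,0,0, 255,0,0,0,0, 255,0,0,0,0, 255,0,0,0,0, 255,0,0,0,0, 255,0,0,0,0, 255,0,0,0,0]'
python3 - <<'E'
from h import *
a=env.read_camera('scene')[90:310,220:440];t=env.read_camera('top');b=t[80:300,200:420]
cv2.imwrite('pics/top2.png',t)
cv2.imwrite('pics/c3.png',cv2.resize(np.hstack([a,b]),(792,396),interpolation=cv2.INTER_CUBIC))
E
```

```text
clock: 8.5
tcp_pos: [0.5486, 0.1031, 0.3524]
ee_rot: [-0.518, 0.519, 0.481, -0.48]
ft_force: [0.2, 0.2, -0.0]
grip_width: 0.0003
clock: 9.5
tcp_pos: [0.5491, 0.103, 0.3518]
ee_rot: [0.519, -0.519, -0.481, 0.481]
ft_force: [0.5, 0.4, 0.3]
grip_width: -0.0
```

View pics/c3.png

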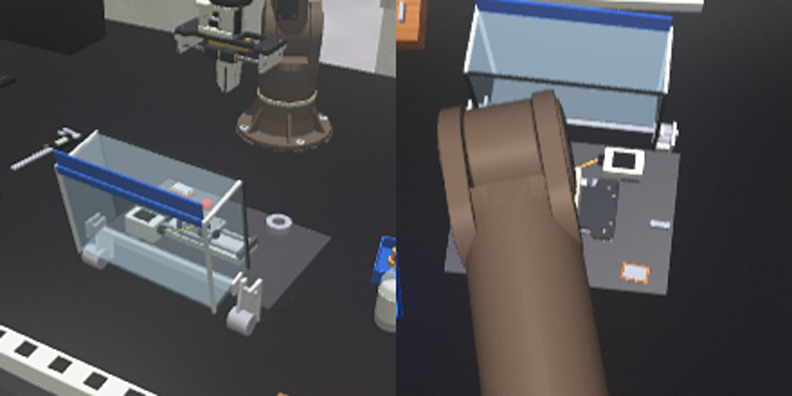

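The hood rests fully up on its stop, with the lip leaning back behind the shaft. Next I'll measure the knob's position from two views.

```bash
python3 - <<'E'
from h import *
t0=cv2.imread('pics/top0.png').astype(int);s=env.read_camera('scene')
for n,im,(x0,x1,y0,y1) in(('top',t0,(285,312,185,210)),('scene',s.astype(int),(322,348,190,215))):
    c=im[y0:y1,x0:x1];w=np.clip(c[...,2]-c[...,:2].max(2)-40,0,None);yy,xx=np.mgrid[y0:y1,x0:x1]
    p=(np.average(xx,weights=w),np.average(yy,weights=w));k=ray(n,p,.114);print(n,p,(w>0).sum(),k)
    print(' tool-axis delta cm from tcp:',rot().inv().apply(k-env.get_state()['tcp_pos'])*100)
E
```

```text
top (np.float64(296.95311167945437), np.float64(196.58056265984655)) 37 [0.58522445 0.08204189 0.114     ]
 tool-axis delta cm from tcp: [-1.81694935 23.77609603 -3.7563505 ]
scene (np.float64(334.61550151975683), np.float64(202.24620060790272)) 24 [0.57862311 0.07869822 0.114     ]
 tool-axis delta cm from tcp: [-2.20031279 23.77603699 -3.12341252]
```

```bash
python3 -m handwheel '[255,-2.5,0,-1.15,0, 255,-2.5,0,-1.15,0, 255,-2.5,0,-1.15,0, 255,0,3.5,0,0, 255,0,4,0,0, 255,0,4,0,0, 255,0,4,0,0, 255,0,4,0,0, 255,0,3,0,0, 255,0,2,0,0, 255,0,0.9,0,0, 255,0,0,0,0]'
python3 -m handwheel '[255,0.6,0,0,0, 255,0.6,0,0,0, 255,0.6,0,0,0, 255,0.4,0,0,0, 255,0,0,0,0]'
python3 - <<'E'
from h import *
a=env.read_camera('scene')[140:260,260:440]
cv2.imwrite('pics/c4.png',cv2.resize(a,(792,528),interpolation=cv2.INTER_CUBIC))
E
```

```text
clock: 10.85
tcp_pos: [0.5773, 0.0256, 0.0969]
ee_rot: [0.519, -0.518, -0.48, 0.481]
ft_force: [-0.2, 0.0, 0.9]
grip_width: 0.0005
clock: 11.35
tcp_pos: [0.5797, 0.0488, 0.0981]
ee_rot: [0.518, -0.518, -0.481, 0.481]
ft_force: [-0.0, -0.1, -0.5]
grip_width: 0.0004
```

View pics/c4.png

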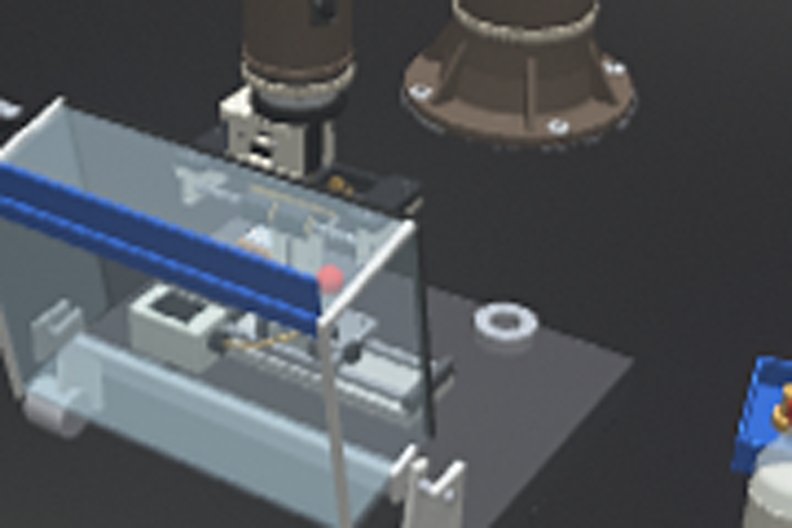

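The fingers stand on the station's right-hand side of the knob, close to touching it. Now I'll push left.

```bash
python3 -m handwheel '[255,0.3,0,0,0, 255,0.5,0,0,0, 255,0.5,0,0,0, 255,0.5,0,0,0, 255,0.5,0,0,0]'
python3 -m handwheel '[255,0.5,0,0,0, 255,0.5,0,0,0, 255,0.5,0,0,0, 255,0.5,0,0,0, 255,0.5,0,0,0, 255,0.5,0,0,0, 255,0.5,0,0,0]'
```

```text
clock: 11.9
tcp_pos: [0.5814, 0.0706, 0.0977]
ee_rot: [-0.519, 0.519, 0.481, -0.481]
ft_force: [-0.8, -2.8, 0.8]
grip_width: 0.0002
clock: 12.6
tcp_pos: [0.5839, 0.1057, 0.0977]
ee_rot: [-0.519, 0.519, 0.481, -0.481]
ft_force: [-0.7, -13.5, 2.2]
grip_width: 0.0004
```

```bash
python3 -m handwheel '[255,0.2,0,0,0, 255,0,0,0,0, 255,0,0,0,0]'; python3 -m handwheel '[255,0.2,0,0,0, 255,0,0,0,0, 255,0,0,0,0]'
python3 - <<'E'
from h import *
a=env.read_camera('scene')[140:260,260:440]
cv2.imwrite('pics/c5.png',cv2.resize(a,(792,528),interpolation=cv2.INTER_CUBIC))
E
```

```text
clock: 12.9
tcp_pos: [0.5839, 0.1055, 0.0977]
ee_rot: [-0.519, 0.519, 0.48, -0.481]
ft_force: [-0.8, -7.6, 2.7]
grip_width: 0.0004
clock: 13.2
tcp_pos: [0.5839, 0.1056, 0.0978]
ee_rot: [-0.519, 0.52, 0.479, -0.481]
ft_force: [-2.3, -13.0, 4.1]
grip_width: 0.0003
```

View pics/c5.png

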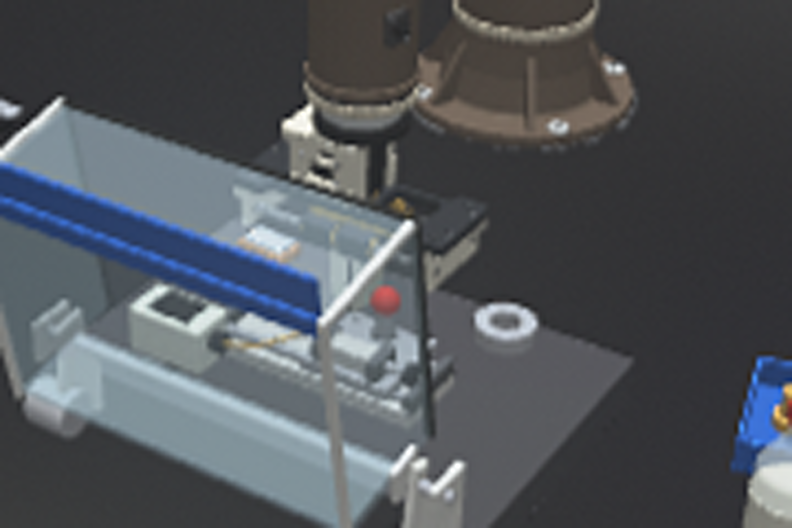

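The carriage has reached the left end of its rail: force rises with no further travel. I'll back off and check how far the knob moved.

```bash
python3 -m handwheel '[255,-0.5,0,0,0, 255,-1,0,0,0, 255,-1,0,0,0, 255,-1,0,0,0, 255,0,-3,0,0, 255,0,-4,0,0, 255,0,-4,0,0, 255,0,-4,0,0, 255,0,-4,0,0, 255,0,0,3,0, 255,0,0,4,0, 255,0,0,4,0]'
python3 -m handwheel '[255,0,0,4,0, 255,0,0,4,0, 255,0,0,2,0, 255,0,0,0,0, 255,0,0,0,0, 255,0,0,0,0]'
python3 - <<'E'
from h import *
s=env.read_camera('scene');t=env.read_camera('top')
for n,im,(x0,x1,y0,y1) in(('scene',s,(335,362,195,222)),('top',t,(255,312,180,210))):
    c=im.astype(int)[y0:y1,x0:x1];w=np.clip(c[...,2]-c[...,:2].max(2)-40,0,None);yy,xx=np.mgrid[y0:y1,x0:x1]
    if w.sum():p=(np.average(xx,weights=w),np.average(yy,weights=w));print(n,p,ray(n,p,.114))
cv2.imwrite('pics/c6.png',np.hstack([cv2.resize(s[90:310,220:440],(396,396)),cv2.resize(t[80:300,200:420],(396,396))]))
E
```

```text
clock: 14.45
tcp_pos: [0.4707, 0.0823, 0.2877]
ee_rot: [-0.519, 0.519, 0.481, -0.48]
ft_force: [-0.6, -0.5, -0.1]
grip_width: 0.0007
clock: 15.05
tcp_pos: [0.3731, 0.0902, 0.2879]
ee_rot: [-0.519, 0.519, 0.481, -0.48]
ft_force: [-0.9, 0.5, 0.7]
grip_width: 0.0006
scene (np.float64(347.22479928635147), np.float64(206.94112399643177)) [0.58313576 0.13125439 0.114     ]
top (np.float64(279.88263391334016), np.float64(194.74991470487888)) [0.58925176 0.13461167 0.114     ]
```

View pics/c6.png

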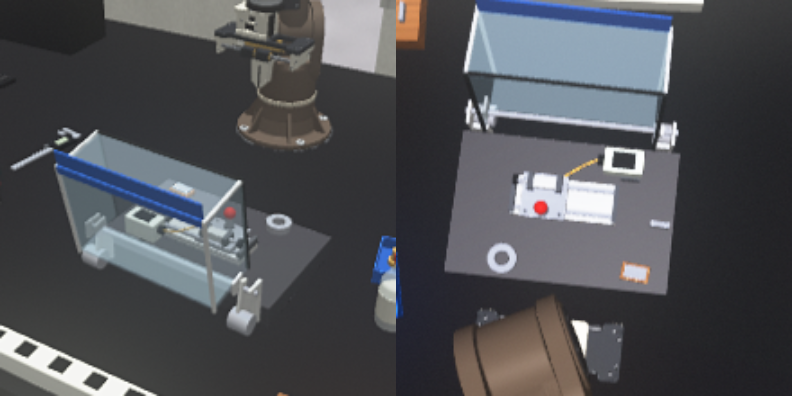

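```bash
python3 - <<'E'
from h import *
t=env.read_camera('top')
cv2.imwrite('pics/c7.png',cv2.resize(t[165:215,250:360],(792,360),interpolation=cv2.INTER_CUBIC))
E
```

```text
(no output)
```

View pics/c7.png

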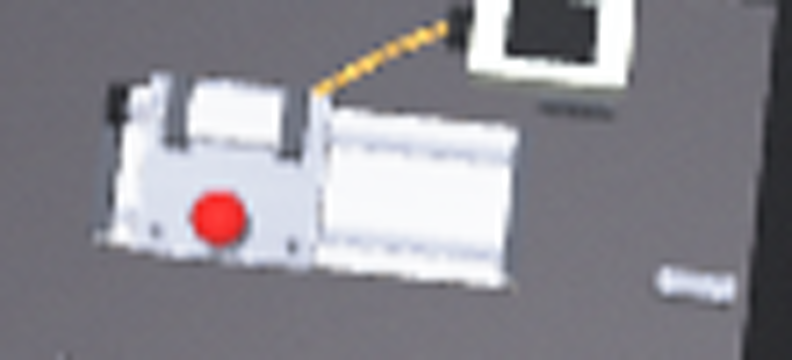

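The zoom shows the carriage's left edge against the black stop block at about (118,100). About 75 mm of rail is free on its right, which fits full left travel. Handing in.

```bash
python3 -c "
from rig import env
print(env.finish_job(),env.get_state()['clock'],env.get_state()['ft_force'])"
```

```text
the job is handed in; nothing more can be done
the job is handed in; nothing more can be done
```

The hood is up and the carriage is at its left end stop. I handed the job in at about 15 s, and no verdict was reported.

- **Hood:** The tool can only point straight down, so I couldn't get the fingers under the lip. I pushed with closed fingertips on its front edge and followed the hinge arc at about 0.4 rad/s to roughly 1.1 rad. It then swung on by itself, and every later picture shows it resting up on its stop.
- **Carriage:** I pushed the red knob left from its right side with the closed fingers. At the end the force rose from about 3 N to 13 N with no further movement. The last close-up shows the carriage against the stop block.
- **Disagreement:** Both cameras measured about 53 mm of knob travel, not the full 70 mm. I take this to mean the carriage did not start at its right end, which fits the first top picture.
- **At hand-in:** The arm was clear of everything, with wrist force about 1 N. In the last pictures the ring gauge, specimen and gauge block looked to be where they were. I checked the loose things by eye only, and did not check the tray, bush, bottle, screwdriver and caliper closely. The arm never worked near them.

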